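# Pack a sample carry box in two layers

## Robot

A 6-joint arm with a two-finger parallel gripper is mounted at the origin on a cart in front of the work surface, level with it; the furniture and walls round the work are solid. World frame = base frame: x ahead of the robot, y to its left, z up, the work surface at z = 0. Lengths are in m, angles in rad, forces in N, time in s.
With the tool pointing down it reaches from about 0.275 to 0.725 m from the base axis. Payload 5.6 kg.
Tool frame: the origin (TCP) lies at the very end of the fingers, on their centre line; the grasp point (between the pads) lies 19 mm behind it; z points along the fingers, y is the line along which they close (so a half turn about z gives the same grasp; the last joint's range is limited). The gripper opens to 85 mm and grips with 20 to 120 N. Pads are 22 mm wide; open, the fingers measure 114 mm over their backs; the gripper's body (76 mm by 85 mm) begins 54 mm behind the grasp point. The pads swing forward as they close: fully open they stand 13 mm farther back than shut.
Start: joints at [1.59, 0.255, 0.108, 0, -1.424, -0.285], TCP at [0.144, 0.531, 0.231] pointing down, gripper open.
Joint ranges: [-2.95, 2.95], [-1.21, 1.97], [-1.09, 1.5], [-2.87, 1.71], [-2.94, -0.07], [-3.05, 3.05]. Speed limits (rad/s): [2.57, 2.57, 3.14, 3.14, 3.14, 3.14].

## Interface

Orientations are given as a 3x3 rotation matrix whose columns are the frame's x, y, z axes.
In Python, from workcell import manip gives the robot as it stands.
- The arm moves only by the tool shift_gripper, called after ">>>" as name(argument=value, ...), one argument or row to a line, values as JSON. Schema: {"type":"object","properties":{"segments":{"type":"array","items":{"type":"number"},"minItems":7,"maxItems":56},"only":{"type":"string"},"quiet":{"type":"boolean"},"lines":{"type":"string"}},"required":["segments"],"additionalProperties":false}. segments is one flat list of numbers that holds 1 to 8 rows one after another, with no inner brackets; each row has 7 numbers: dx, dy, dz in fractions of the full range, 1 being 0.6 m, then a rotation vector rx, ry, rz in shares of 4 rad (1.0 is 4 rad), then the finger opening in m; each row is the pose to reach, as a shift and turn from the pose commanded when the call began, along the tool's axes at that moment; what a row does not reach only later rows make up. A row lasts 1/8 s, in which the tool goes at most 0.0625 m and 0.188 rad, less where a joint would pass 70% of its speed; a pose out of reach is approached as far as the arm can. The fingers move at their own pace and stop on an object; the grip force is fixed at half the most. Time passes only in rows, so rows that do not move let the fingers close. The tool returns the time, the measured TCP pose, the force, the opening and the grip force at its end. only (a regular expression) keeps the lines of the reply that match it, lines (a string "A,B") keeps lines A to B, and quiet returns only ok. No shift or turn number may pass 1 either way. Input that does not fit is refused with a message, and nothing moves.
- manip.get_obs(): the state, without advancing time (a new reading comes with each control period).
- manip.get_image(name): name is "scene" or "top" or "wrist"; returns the picture (400x640x3 uint8, blue, green, red); there is no depth.
- manip.camera_params(name): a dict with "camera_matrix" (3x3 intrinsics, pixels), "extrinsics" (4x4, takes a point from camera to world coordinates). Camera axes: x right, y down, z forward; pixel columns grow to the right and rows downward; lengths in m; the calibration is good to about 2 mm. A picture is of the moment at which its call begins: read the wrist's pose just before it. camera_params takes no time and is no camera call; for the wrist camera it gives the pose at the moment of the call.
- manip.close_job(): hands the job in; it is judged then, once.
The state is a dict: "time": time; "joint_pos": joint angles; "dq": joint speeds; "joint_torque": joint torques, N m; "ee_pos": TCP position; "orientation": TCP orientation; "force": force on the tool from outside, world axes, zero at the start; "torque": the same for the moment, N m; "grip_width": finger opening in m; "gripper_force": force on a finger pad.
Only numpy, scipy, OpenCV 4.12 (cv2) and the standard library are available. Lean on these libraries where they do the work, as an engineer would, in place of code of your own. Each camera call takes 0.05 s, during which the arm holds its last target. There are 200 camera calls.

## Task

Finish packing the white carry box for the courier. One glass vial already stands in it: stand the other one upright in the empty bay, so that the partition keeps the two from knocking together, then seat the divider plate level on the corner posts above them, and last lay the petri dish flat on the divider beside the handle. Set things down rather than dropping them, and leave the flask and the reagent bottle where they are.

Things in the scene. Friction and masses are not known exactly. Their poses are not given: they have to be found in the camera images.
- box: White open sample carry box, fixed. Outside 140 (its x) x 180 (its y) x 88 mm high, rim and clips add up to 9 mm; inside 130 x 170 mm, floor 4 mm thick. A partition along x at y = 0, 4 mm thick, top 44 mm above the bench, makes two bays, each 130 (x) x 83 mm (y). Origin: centre of its underside on the bench, z up; a half turn changes nothing.
- bay_0 (a point): Centre of the floor of the box's bay on its -y side, 4 mm above the bench, 43.5 mm from the box's middle.
- bay_1 (a point): Centre of the floor of the box's bay on its +y side, 4 mm above the bench, 43.5 mm from the box's middle.
- seat (a point): Middle of the box at the height of the tops of its four corner posts (16 x 16 mm, in the inner corners), 60 mm above the bench. The seated divider's origin lies here, within 3 mm; its handle's top is then 84 mm above the bench, below the rim.
- vial_a: The glass screw-cap vial with a black cap that still stands on the bench, 27 mm diameter, 52 mm high, about 30 g. Origin: centre of its underside, z up to the cap.
- vial_b: The like vial (27 mm diameter, 52 mm high) that already stands on the floor of the box, in the bay on the box's -y side. Origin: centre of its underside, z up.
- divider: Aluminium divider plate, 124 (its x) x 164 (its y) x 4 mm, about 160 g, lying flat, black strap handle up; it drops into the box with 3 mm play a side, long side along the box's y, either way round. Origin: centre of its underside, z up.
- handle (a point): Centre of the divider's handle bar, 19 mm above the plate's underside. The bar is 66 mm long along the divider's x, 10 mm wide (y) and 10 mm high, with a 10 mm gap to the plate; pinch it from above across the divider's y. It stands in the middle of the plate.
- dish: Closed round petri dish, 58 mm diameter, 14 mm high, about 30 g, lying flat. Origin: centre of its underside, z up. It fits on the divider on either side of the handle, centred some 43 mm from the middle along y; there hold it across the box's short side (x), as the handle is in the way of fingers along y.
- flask: Glass conical flask, 63 mm diameter, 102 mm high, standing behind the work; a bystander. Origin: centre of its underside, z up. Behind it a wall shelf hangs 0.54 m over the bench, from 0.61 m ahead of the robot and 0.23 m to its left onwards.
- bottle: Screw-cap reagent bottle with a blue cap, 56 mm diameter, 105 mm high, standing behind the work; a bystander. Origin: centre of its underside, z up.

How it is judged:
On the way, in this order (a step that is already met when the one before it is completed fails the run):
1. the second vial stands released and upright on the box floor, one vial in each bay, the divider not yet over them ((((y of vial_a in the frame of box between 0.012 and 0.08 m and x of vial_a in the frame of box between -0.06 and 0.06 m and z of vial_a in the frame of box between 0.001 and 0.008 m and angle between vial_a's own z axis and vertical below 0.1 rad) and (y of vial_b in the frame of box between -0.08 and -0.012 m and x of vial_b in the frame of box between -0.06 and 0.06 m and z of vial_b in the frame of box between 0.001 and 0.008 m and angle between vial_b's own z axis and vertical below 0.1 rad)) or ((y of vial_a in the frame of box between -0.08 and -0.012 m and x of vial_a in the frame of box between -0.06 and 0.06 m and z of vial_a in the frame of box between 0.001 and 0.008 m and angle between vial_a's own z axis and vertical below 0.1 rad) and (y of vial_b in the frame of box between 0.012 and 0.08 m and x of vial_b in the frame of box between -0.06 and 0.06 m and z of vial_b in the frame of box between 0.001 and 0.008 m and angle between vial_b's own z axis and vertical below 0.1 rad))) and contact force between the fingers and vial_a below 0.1 N and contact force between the fingers and vial_b below 0.1 N and horizontal distance between divider and box above 0.09 m), for 0.2 s.
2. the divider lies released and level on the four corner posts, the dish not yet on it (z of divider in the frame of box between 0.057 and 0.063 m and angle between the z axis of divider and the z axis of box, either way round below 0.03 rad and angle between divider's own z axis and vertical below 0.2 rad and horizontal distance between divider and box below 0.012 m and contact force between the fingers and divider below 0.1 N and (((y of vial_a in the frame of box between 0.012 and 0.08 m and x of vial_a in the frame of box between -0.06 and 0.06 m and z of vial_a in the frame of box between 0.001 and 0.008 m and angle between vial_a's own z axis and vertical below 0.1 rad) and (y of vial_b in the frame of box between -0.08 and -0.012 m and x of vial_b in the frame of box between -0.06 and 0.06 m and z of vial_b in the frame of box between 0.001 and 0.008 m and angle between vial_b's own z axis and vertical below 0.1 rad)) or ((y of vial_a in the frame of box between -0.08 and -0.012 m and x of vial_a in the frame of box between -0.06 and 0.06 m and z of vial_a in the frame of box between 0.001 and 0.008 m and angle between vial_a's own z axis and vertical below 0.1 rad) and (y of vial_b in the frame of box between 0.012 and 0.08 m and x of vial_b in the frame of box between -0.06 and 0.06 m and z of vial_b in the frame of box between 0.001 and 0.008 m and angle between vial_b's own z axis and vertical below 0.1 rad))) and horizontal distance between dish and box above 0.09 m), for 0.2 s.
At the end, for the whole second after the job is handed in: Both vials upright (0.1 rad) on the box floor, one each side of the partition; the divider level (0.03 rad) on the posts, its underside 60 mm above the bench within 3 mm; the dish flat (0.06 rad) on the divider, its underside on the plate within 3 mm; all at rest ((((y of vial_a in the frame of box between 0.012 and 0.08 m and x of vial_a in the frame of box between -0.06 and 0.06 m and z of vial_a in the frame of box between 0.001 and 0.008 m and angle between vial_a's own z axis and vertical below 0.1 rad) and (y of vial_b in the frame of box between -0.08 and -0.012 m and x of vial_b in the frame of box between -0.06 and 0.06 m and z of vial_b in the frame of box between 0.001 and 0.008 m and angle between vial_b's own z axis and vertical below 0.1 rad)) or ((y of vial_a in the frame of box between -0.08 and -0.012 m and x of vial_a in the frame of box between -0.06 and 0.06 m and z of vial_a in the frame of box between 0.001 and 0.008 m and angle between vial_a's own z axis and vertical below 0.1 rad) and (y of vial_b in the frame of box between 0.012 and 0.08 m and x of vial_b in the frame of box between -0.06 and 0.06 m and z of vial_b in the frame of box between 0.001 and 0.008 m and angle between vial_b's own z axis and vertical below 0.1 rad))) and z of divider in the frame of box between 0.057 and 0.063 m and angle between the z axis of divider and the z axis of box, either way round below 0.03 rad and angle between divider's own z axis and vertical below 0.2 rad and horizontal distance between divider and box below 0.012 m and z of dish in the frame of divider between 0.002 and 0.007 m and angle between dish's own z axis and vertical below 0.06 rad and horizontal distance between dish and divider below 0.075 m and linear speed of each of vial_a, vial_b, divider, dish below 0.02 m/s); the robot touches nothing.
It fails at once if a vial, the divider or the dish is dropped (moves faster than 0.7 m/s out of the fingers, a fall of about 25 mm) ((linear speed of vial_a above 0.7 m/s and contact force between the fingers and vial_a below 0.05 N) or (linear speed of vial_b above 0.7 m/s and contact force between the fingers and vial_b below 0.05 N) or (linear speed of divider above 0.7 m/s and contact force between the fingers and divider below 0.05 N) or (linear speed of dish above 0.7 m/s and contact force between the fingers and dish below 0.05 N)).
It fails at once if the flask or reagent bottle is pushed more than 30 mm away or tipped over (distance of any of flask, bottle from where it was at the start of the episode above 0.03 m or angle between any of flask, bottle's own z axis and vertical above 0.5 rad).
It also fails if it takes over 61 s, if anything falls off the work surface, if the arm or the gripper's body presses on something with over 40 N, if the wrist force passes 120 N, or if a joint passes its speed limit or range.

## Working session

There is one attempt and no reset: what is moved stays moved. The work goes in short steps, Python scripts to look and compute and a tool call to move; the robot and the scene stay as the last step left them, time stands still between calls to the robot, and variables do not carry over. Pictures are saved under pics/ and viewed, at most 10 in all, crops included, and the job is handed in when it is done.

```bash
ls; mkdir -p pics; python3 - <<'E'
from workcell import manip
import cv2,numpy as np
np.set_printoptions(precision=4,suppress=True)
o=manip.get_obs();print(o['time'],o['ee_pos'],o['orientation'],o['grip_width'])
for n in("scene","top","wrist"):
    p=manip.camera_params(n);print(n,p['camera_matrix'],p['extrinsics'])
    cv2.imwrite(f"pics/{n}0.png",manip.get_image(n))
E
```

```text
pics
workcell.py
0.0 [0.1443 0.5302 0.2304] [[ 0.9649 -0.2628 -0.0004]
 [-0.2628 -0.9649 -0.0018]
 [ 0.0001  0.0018 -1.    ]] 0.08524171279890022
scene [[448.0802   0.     326.4816]
 [  0.     448.0802 201.121 ]
 [  0.       0.       1.    ]] [[-0.843  -0.3718  0.3888  0.1904]
 [-0.5378  0.568  -0.623   0.766 ]
 [ 0.0107 -0.7343 -0.6788  0.7245]
 [ 0.      0.      0.      1.    ]]
top [[379.2389   0.     323.2039]
 [  0.     379.2389 196.4937]
 [  0.       0.       1.    ]] [[ 0.0054 -0.985   0.1723  0.4404]
 [-0.9993 -0.0116 -0.0347  0.2106]
 [ 0.0362 -0.172  -0.9844  0.8891]
 [ 0.      0.      0.      1.    ]]
wrist [[317.4567   0.     316.0923]
 [  0.     317.4567 195.74  ]
 [  0.       0.       1.    ]] [[-0.2619 -0.9254 -0.2741  0.2153]
 [-0.9651  0.2515  0.0731  0.5119]
 [ 0.0013  0.2837 -0.9589  0.3735]
 [ 0.      0.      0.      1.    ]]
```

View pics/top0.png

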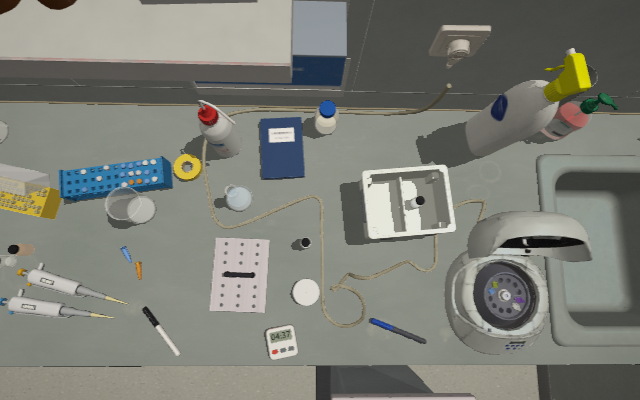

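View pics/scene0.png

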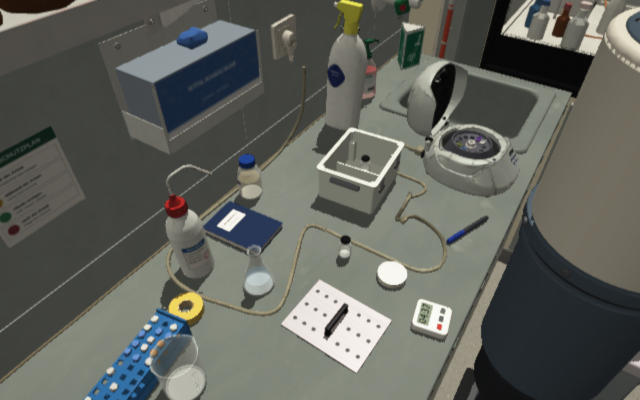

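The top view shows the box at (407,202) with vial_b's cap at (418,201), in the right-hand bay. The divider is at (240,274), vial_a at (305,243), the dish at (306,292), the flask at (238,198) and the bottle at (326,117). In the scene view I see the box at (360,170), vial_a at (345,245), the dish at (391,274) and the divider handle at (337,320).

```bash
cat > h.py <<'E'
from workcell import manip
import cv2,numpy as np
np.set_printoptions(precision=4,suppress=True)
def ray(P,uv):
    K,E=np.array(P['camera_matrix']),np.array(P['extrinsics'])
    d=E[:3,:3]@np.linalg.inv(K)@[uv[0],uv[1],1]; return E[:3,3],d/np.linalg.norm(d)
def plane(P,uv,z):
    c,d=ray(P,uv); return c+d*(z-c[2])/d[2]
def tri(P,a,Q,b):
    c,d=ray(P,a);e,f=ray(Q,b)
    s=np.linalg.lstsq(np.c_[d,-f],e-c,rcond=None)[0]
    p,q=c+d*s[0],e+f*s[1]; return (p+q)/2,np.linalg.norm(p-q)
def blobs(mask,roi,amin):
    x0,y0,x1,y1=roi; m=np.zeros_like(mask); m[y0:y1,x0:x1]=mask[y0:y1,x0:x1]
    cs=cv2.findContours(m,cv2.RETR_EXTERNAL,cv2.CHAIN_APPROX_NONE)[0]
    return sorted([c for c in cs if cv2.contourArea(c)>amin],key=cv2.contourArea,reverse=True)
E
python3 - <<'E'
from h import *
T,S=cv2.imread('pics/top0.png'),cv2.imread('pics/scene0.png')
rois={'top':{'box':(345,155,470,250,1),'div':(200,228,280,320,1),'dish':(288,272,324,310,1),'cap':(294,232,316,254,0),'hand':(215,265,262,285,0),'capb':(408,190,430,212,0)},
'scene':{'box':(305,120,410,215,1),'div':(270,270,400,380,1),'dish':(370,255,412,292,1),'cap':(332,232,358,250,0),'hand':(318,298,355,345,0),'capb':(355,150,380,168,0)}}
for n,I in(('top',T),('scene',S)):
    g=I.max(2)
    for k,(a,b,c,d,br) in rois[n].items():
        sub=g[b:d,a:c]; t,_=cv2.threshold(sub,0,255,cv2.THRESH_OTSU)
        t={1:max(t,150),0:60}[br]
        m=(g>t if br else g<t).astype(np.uint8)*255
        B=blobs(m,(a,b,c,d),5)
        if not B: print(n,k,'none',sub.min());continue
        c0=B[0];M=cv2.moments(c0);print(n,k,int(t),len(B),M['m00'],cv2.boundingRect(c0),(M['m10']/M['m00'],M['m01']/M['m00']),cv2.minAreaRect(c0))
        if br: h=cv2.convexHull(c0);print('   poly',cv2.approxPolyDP(h,4,True)[:,0].tolist())
A=np.vstack([cv2.resize(T[150:330,200:470],None,fx=2.2,fy=2.2)])
cv2.imwrite('pics/c1.png',A)
cv2.imwrite('pics/c2.png',cv2.resize(S[120:380,270:420],None,fx=2.3,fy=2.3,interpolation=cv2.INTER_CUBIC))
E
```

```text
top box 173 1 5765.5 (362, 165, 94, 74) (407.9973983175787, 201.11328881565632) ((408.518798828125, 200.7157745361328), (68.74059295654297, 88.75204467773438), 85.03025817871094)
   poly [[445, 165], [453, 231], [369, 236], [363, 171]]
top div 167 1 3853.5 (210, 238, 60, 75) (239.5932269365512, 274.8560615890316) ((239.17376708984375, 274.63800048828125), (55.26966857910156, 74.27901458740234), 3.6329505443573)
   poly [[269, 240], [264, 312], [210, 310], [216, 238]]
top dish 179 1 517.5 (293, 279, 27, 27) (306.0673107890499, 291.7607085346216) ((306.2500305175781, 291.7500305175781), (25.45584487915039, 26.16295051574707), 45.0)
   poly [[309, 279], [319, 293], [305, 305], [293, 290], [300, 280]]
top cap 60 1 42.0 (302, 238, 8, 9) (305.1626984126984, 242.02380952380952) ((305.0000305175781, 242.00003051757812), (7.071067810058594, 7.071067810058594), 45.0)
top hand 60 1 93.5 (224, 272, 30, 6) (238.23885918003563, 274.42959001782526) ((238.50221252441406, 274.4424133300781), (29.093875885009766, 4.150777339935303), 2.2025980949401855)
top capb 60 1 46.0 (416, 196, 8, 9) (419.59782608
[... 516 characters left out ...]
9], [356, 372], [282, 324]]
scene dish 185 1 526.0 (377, 261, 30, 24) (391.9584917617237, 272.3688212927757) ((391.5, 272.5), (23.0, 29.0), 90.0)
   poly [[405, 268], [406, 277], [397, 284], [383, 281], [377, 271], [386, 261]]
scene cap 60 1 49.5 (341, 236, 9, 8) (345.037037037037, 239.47811447811446) ((345.0, 239.5), (7.0, 8.0), 90.0)
scene hand 60 1 158.5 (325, 305, 22, 32) (334.9116719242902, 320.36908517350156) ((335.35137939453125, 320.3918762207031), (7.352146148681641, 35.804954528808594), 36.02737808227539)
scene capb 60 1 32.5 (361, 155, 9, 7) (365.1487179487179, 158.05641025641026) ((365.00006103515625, 158.00001525878906), (6.260990142822266, 7.155416965484619), 63.43495178222656)
```

View pics/c1.png

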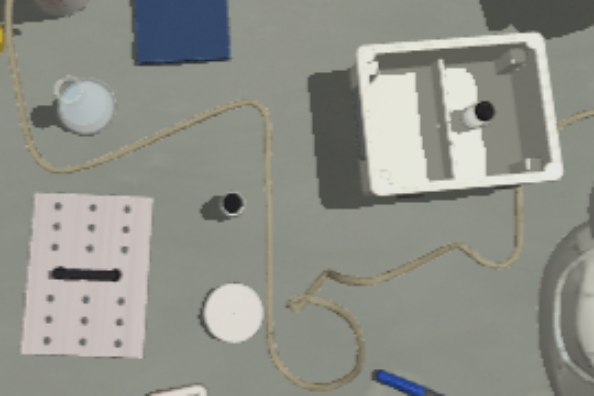

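View pics/c2.png

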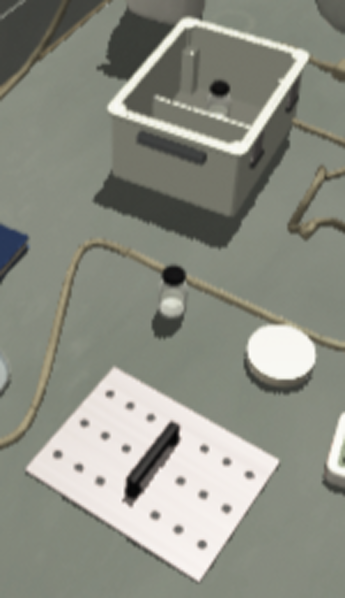

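The crops show the empty bay on the left (+y), vial_b in the -y bay, and the divider's long side along world x. So the divider needs about a quarter turn.

```bash
python3 - <<'E'
from h import *
P,Q=manip.camera_params('top'),manip.camera_params('scene')
def t(n,a,b): r=tri(P,a,Q,b);print(n,*r);return r[0]
t('cap',(305.2,242),(345,239.5)); t('capb',(419.6,200),(365.1,158)); t('dish',(306.1,291.8),(392,272.4)); t('hand',(238.4,274.4),(335.2,320.4))
print('dishplane',plane(P,(306.1,291.8),.014),plane(Q,(392,272.4),.010))
c=[t('box',a,b) for a,b in(((363,171),(317,168)),((369,236),(376,186)),((453,231),(404,143)),((445,165),(349,128)))]
c=np.array(c);print('boxc',c.mean(0),'sides',np.linalg.norm(np.diff(np.r_[c,c[:1]],axis=0),axis=1))
e=(c[0]+c[1]-c[2]-c[3]);print('box y yaw from +y',np.arctan2(-e[0],e[1]))
d=np.array([t('div',a,b) for a,b in(((216,238),(282,324)),((210,310),(356,372)),((264,312),(390,319)),((269,240),(319,280)))])
print('divc',d.mean(0)); e=d[0]+d[3]-d[1]-d[2];print('long axis yaw from x',np.arctan2(e[1],e[0]))
h=[plane(P,p,.024) for p in((224,272.9),(253,274.8))];print(h)
print('flask base',plane(P,(238,198),.03),'bottle',plane(P,(326,110),.1))
o=manip.get_obs();print(o['orientation'],np.array(manip.camera_params('wrist')['extrinsics'])[:3,3]-o['ee_pos'])
E
```

```text
cap [0.4854 0.2201 0.0461] 0.00021085875962912026
capb [ 0.5814 -0.0375  0.0505] 0.0006241898391911024
dish [0.3759 0.2169 0.0112] 0.00014113467211941398
hand [0.4141 0.3706 0.0081] 0.0010585211913590586
dishplane [0.3762 0.217  0.014 ] [0.3762 0.216  0.01  ]
box [0.6382 0.0945 0.0822] 0.0027918748153645456
box [0.4938 0.0836 0.0883] 0.0065880967472896085
box [ 0.5084 -0.0952  0.09  ] 0.0007628703406230435
box [ 0.6566 -0.087   0.0834] 0.0025523630955167982
boxc [ 0.5742 -0.001   0.086 ] sides [0.1449 0.1794 0.1485 0.1824]
box y yaw from +y 0.09143670468701318
div [0.4951 0.4264 0.0009] 0.000939472543762353
div [ 0.3351  0.4317 -0.0003] 0.00043728134349167545
div [0.3318 0.3108 0.0042] 0.0012090108094100745
div [ 0.4925  0.305  -0.0002] 0.0011436244444464347
divc [0.4136 0.3685 0.0012]
long axis yaw from x -0.03483882319947165
[array([0.4172, 0.3993, 0.024 ]), array([0.4133, 0.3352, 0.024 ])]
flask base [0.585  0.3747 0.03  ] bottle [0.7719 0.1777 0.1   ]
[[ 0.9649 -0.2627 -0.0003]
 [-0.2627 -0.9649 -0.0014]
 [ 0.0001  0.0014 -1.    ]] [ 0.071  -0.0184  0.143 ]
```

```bash
cat > go.py <<'E'
import sys
from h import *
from scipy.spatial.transform import Rotation as R
def go(x,y,z,phi_deg):
    o=manip.get_obs();r=np.array(o['orientation']);p=np.radians(phi_deg);c,s=np.cos(p),np.sin(p)
    t=np.array([[c,s,0],[s,-c,0],[0,0,-1.]])
    print(o['time'],o['ee_pos'],'shift',r.T@(np.array([x,y,z])-o['ee_pos']),'rot',R.from_matrix(r.T@t).as_rotvec(),'w',o['grip_width'],'F',o['force'])
if __name__=='__main__': go(*map(float,sys.argv[1:]))
E
python3 go.py .485 .22 .15 -84.8
```

```text
0.15 [0.1444 0.5304 0.2306] shift [0.4102 0.2098 0.081 ] rot [ 0.0012 -0.0009  1.2142] w 0.08572042115224388 F [-0.2136 -1.0277 -0.0826]
```

Units first: shifts go in shares of 0.6 m and turns go in shares of 4 rad. So 0.41 m / 0.6 = 0.6833, 0.21 m / 0.6 = 0.35, 1.214 rad / 4 = 0.3035.

>>> shift_gripper(
  segments=[0.6833, 0.35, 0.135, 0.0003, -0.0003, 0.3035, 0.085, 0.6833, 0.35, 0.135, 0.0003, -0.0003, 0.3035, 0.085, 0.6833, 0.35, 0.135, 0.0003, -0.0003, 0.3035, 0.085, 0.6833, 0.35, 0.135, 0.0003, -0.0003, 0.3035, 0.085, 0.6833, 0.35, 0.135, 0.0003, -0.0003, 0.3035, 0.085, 0.6833, 0.35, 0.135, 0.0003, -0.0003, 0.3035, 0.085, 0.6833, 0.35, 0.135, 0.0003, -0.0003, 0.3035, 0.085, 0.6833, 0.35, 0.135, 0.0003, -0.0003, 0.3035, 0.085],
)

```text
time: 1.15
ee_pos: [0.4861, 0.2179, 0.1492]
orientation: [[0.087, -0.996, -0.001], [-0.996, -0.087, 0.0], [-0.0, 0.001, -1.0]]
force: [-0.4, 0.6, 0.4]
grip_width: 0.0852
gripper_force: 0.0
```

```bash
python3 go.py .485 .22 .15 -84.8; python3 - <<'E'
from h import *
P=manip.camera_params('wrist');I=manip.get_image('wrist');cv2.imwrite('pics/w1.png',I)
print(P['extrinsics'])
m=(I.max(2)<60).astype(np.uint8)*255
for c in blobs(m,(0,0,640,400),80)[:8]:
    M=cv2.moments(c);u=(M['m10']/M['m00'],M['m01']/M['m00']);print(M['m00'],cv2.boundingRect(c),u,plane(P,u,.052))
E
```

```text
1.15 [0.4861 0.2179 0.1492] shift [-0.0022  0.0009 -0.0008] rot [ 0.0013  0.0003 -0.0034] w 0.08521317106578488 F [-0.3566  0.6379  0.3949]
[[-0.9961 -0.0843 -0.0257  0.4938]
 [-0.0881  0.9549  0.2836  0.1462]
 [ 0.0006  0.2847 -0.9586  0.2922]
 [ 0.      0.      0.      1.    ]]
45590.0 (0, 250, 640, 150) (317.01963880968043, 353.5450135263581) [0.4731 0.369  0.052 ]
457.5 (306, 188, 25, 25) (318.2029143897996, 199.7959927140255) [0.4854 0.2204 0.052 ]
171.0 (149, 182, 14, 89) (155.52436647173488, 225.8089668615984) [0.6149 0.254  0.052 ]
```

View pics/w1.png

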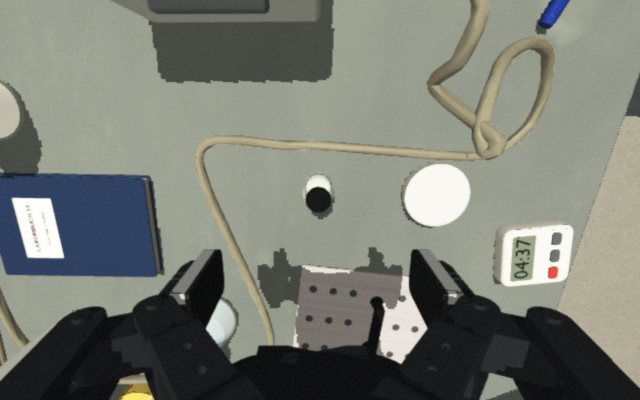

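The cap is at (318,200), which gives (0.485,0.220), and this matches the two-view result. The dish is at (436,195). Next I grasp the vial.

In the tool's units: 0.125 m / 0.6 = 0.2083, -0.0025 m / 0.6 = -0.0042, -0.003 rad / 4 = -0.0008.

>>> shift_gripper(
  segments=[-0.0042, 0.0008, 0.0833, 0, 0, -0.0008, 0.085, -0.0042, 0.0008, 0.15, 0, 0, -0.0008, 0.085, -0.0042, 0.0008, 0.1917, 0, 0, -0.0008, 0.085, -0.0042, 0.0008, 0.2083, 0, 0, -0.0008, 0.06, -0.0042, 0.0008, 0.2083, 0, 0, -0.0008, 0.015, -0.0042, 0.0008, 0.2083, 0, 0, -0.0008, 0.015, -0.0042, 0.0008, 0.2083, 0, 0, -0.0008, 0.015, -0.0042, 0.0008, 0.2083, 0, 0, -0.0008, 0.015],
)

```text
time: 2.2
ee_pos: [0.485, 0.2236, 0.0267]
orientation: [[0.094, -0.996, 0.002], [-0.996, -0.094, 0.003], [-0.003, -0.003, -1.0]]
force: [-1.3, 0.8, 6.4]
grip_width: 0.0239
gripper_force: 59.1
```

```bash
python3 go.py .4854 .2203 .16 -84.8
```

```text
2.2 [0.485  0.2236 0.0267] shift [ 0.003  -0.0004 -0.1333] rot [-0.0027  0.0026  0.0037] w 0.023901408255176948 F [-1.2871  0.8141  6.4123]
```

In the tool's units: -0.153 m / 0.6 = -0.255, -0.11 m / 0.6 = -0.1833.

>>> shift_gripper(
  segments=[0, 0, -0.0833, 0, 0, 0, 0.015, 0, 0, -0.1833, 0, 0, 0, 0.015, 0, 0, -0.255, 0, 0, 0, 0.015, 0, 0, -0.255, 0, 0, 0, 0.015],
)

```text
time: 2.7
ee_pos: [0.486, 0.2239, 0.1825]
orientation: [[0.094, -0.996, 0.007], [-0.996, -0.094, 0.006], [-0.006, -0.008, -1.0]]
force: [0.2, -0.1, -1.0]
grip_width: 0.0241
gripper_force: 59.0
```

```bash
python3 go.py .570 .037 .18 -84.8
```

```text
2.7 [0.486  0.2239 0.1825] shift [ 0.194  -0.066   0.0019] rot [-0.0076  0.0056  0.0034] w 0.02410438206912757 F [ 0.2495 -0.1257 -1.0273]
```

In the tool's units: 0.194 m / 0.6 = 0.3233, 0.17 m / 0.6 = 0.2833, -0.007 rad / 4 = -0.0018.

>>> shift_gripper(
  segments=[0.1, -0.0333, 0, 0, 0, 0, 0.015, 0.2, -0.0667, 0, 0, 0, 0, 0.015, 0.2833, -0.095, 0, -0.0018, 0.0015, 0.0008, 0.015, 0.3233, -0.11, 0, -0.0018, 0.0015, 0.0008, 0.015, 0.3233, -0.11, 0, -0.0018, 0.0015, 0.0008, 0.015, 0.3233, -0.11, 0, -0.0018, 0.0015, 0.0008, 0.015],
)

```text
time: 3.45
ee_pos: [0.5675, 0.0361, 0.1772]
orientation: [[0.091, -0.996, -0.008], [-0.996, -0.091, -0.005], [0.005, 0.008, -1.0]]
force: [0.1, 0.2, -0.6]
grip_width: 0.0243
gripper_force: 59.0
```

```bash
python3 - <<'E'
from h import *
P=manip.camera_params('wrist');I=manip.get_image('wrist');T=manip.get_image('top');cv2.imwrite('pics/w2.png',I)
cv2.imwrite('pics/t2.png',T)
m=(I.min(2)>150).astype(np.uint8)*255
for c in blobs(m,(0,0,640,400),2000)[:3]:
    print(cv2.contourArea(c),cv2.approxPolyDP(cv2.convexHull(c),8,True)[:,0].tolist())
E
```

```text
10837.0 [[420, 9], [404, 261], [224, 265], [200, 13]]
7873.5 [[377, 160], [375, 206], [334, 250], [300, 250], [257, 205], [255, 160]]
4771.0 [[250, 101], [304, 85], [378, 94], [379, 136], [254, 138]]
```

View pics/w2.png

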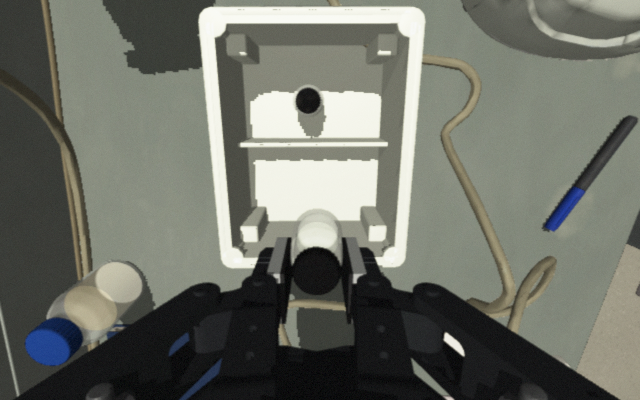

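The wrist view shows the rim corners at about (200,9), (425,12), (405,266) and (222,268). The partition runs from (241,144) to (387,143), and vial_b's cap is at (308,101). The held vial is upright in the fingers.

```bash
python3 - <<'E'
from h import *
P=manip.camera_params('wrist');Q=manip.camera_params('top')
w=[(222,268),(405,266),(425,11),(200,9)];t=[(363,171),(369,236),(453,231),(445,165)]
for a,b in zip(w,t): print('tri',*tri(P,a,Q,b))
for z in(.088,.092):
    c=np.array([plane(P,a,z) for a in w]);print(c[:,:2].tolist(),c.mean(0),np.linalg.norm(np.diff(np.r_[c,c[:1]],axis=0),axis=1));e=c[0]+c[1]-c[2]-c[3];print('yaw',np.arctan2(-e[0],e[1]))
a,b=plane(P,(241,144.5),.044),plane(P,(387,143.5),.044);print('part',a,b,(a+b)/2,'xyaw',np.arctan2((a-b)[1],(a-b)[0]))
print('capb',plane(P,(308,101),.056))
E
python3 go.py .5705 .037 .18 -84.8
```

```text
tri [0.6367 0.097  0.0959] 0.001216386584368608
tri [0.4945 0.0846 0.0939] 0.004523382825986189
tri [ 0.5089 -0.0982  0.0853] 0.0025535753243444387
tri [ 0.6538 -0.0849  0.0915] 0.00125872989256165
[[0.6394635367945781, 0.10161516725793651], [0.49045047576252804, 0.08644427308568428], [0.5092100678161045, -0.09867687046625981], [0.6556434401728952, -0.08594946878052741]] [0.5737 0.0009 0.088 ] [0.1498 0.1861 0.147  0.1883]
yaw 0.09347732269108706
[[0.6383817274856828, 0.09928386658698685], [0.49192581002924696, 0.08437331304729537], [0.5103634774812569, -0.09757105298148636], [0.6542839750954962, -0.08506206029446536]] [0.5737 0.0003 0.092 ] [0.1472 0.1829 0.1445 0.185 ]
yaw 0.09347732269108695
part [0.6362 0.0059 0.044 ] [ 0.5101 -0.0066  0.044 ] [ 0.5732 -0.0003  0.044 ] xyaw 0.09893924143712798
capb [ 0.5813 -0.0354  0.056 ]
3.55 [0.5676 0.0366 0.1778] shift [-0.0001 -0.0029 -0.0022] rot [ 0.0073 -0.0045  0.0013] w 0.02430818156444086 F [-1.0255  0.1449 -0.5181]
```

In the tool's units: 0.141 m / 0.6 = 0.235, 0.137 m / 0.6 = 0.2283, -0.004 rad / 4 = -0.001.

>>> shift_gripper(
  segments=[0, -0.0042, 0.0833, 0.0018, -0.001, 0, 0.015, 0, -0.0042, 0.1667, 0.0018, -0.001, 0, 0.015, 0, -0.0042, 0.2083, 0.0018, -0.001, 0, 0.015, 0, -0.0042, 0.2283, 0.0018, -0.001, 0, 0.015, 0, -0.0042, 0.235, 0.0018, -0.001, 0, 0.015, 0, -0.0042, 0.235, 0.0018, -0.001, 0, 0.015],
)

```text
time: 4.3
ee_pos: [0.5703, 0.0357, 0.038]
orientation: [[0.091, -0.996, 0.002], [-0.996, -0.091, -0.0], [0.001, -0.002, -1.0]]
force: [0.1, -0.1, 0.1]
grip_width: 0.0238
gripper_force: 59.0
```

```bash
python3 go.py .5705 .037 .031 -84.8
```

```text
4.3 [0.5703 0.0357 0.038 ] shift [-0.0013 -0.0003  0.007 ] rot [-0.0019 -0.0005  0.0008] w 0.023816507935221557 F [ 0.0879 -0.0537  0.1192]
```

In the tool's units: 0.006 m / 0.6 = 0.01, 0.004 m / 0.6 = 0.0067.

>>> shift_gripper(
  segments=[0, 0, 0.0033, 0, 0, 0, 0.015, 0, 0, 0.0067, 0, 0, 0, 0.015, 0, 0, 0.01, 0, 0, 0, 0.015, 0, 0, 0.01, 0, 0, 0, 0.015],
)

```text
time: 4.8
ee_pos: [0.5696, 0.0353, 0.0309]
orientation: [[0.091, -0.996, 0.0], [-0.996, -0.091, -0.001], [0.001, -0.0, -1.0]]
force: [0.1, -0.5, -0.1]
grip_width: 0.0246
gripper_force: 59.0
```

```bash
python3 go.py .5705 .037 .031 -84.8
```

```text
4.8 [0.5696 0.0353 0.0309] shift [-0.0017 -0.001  -0.0001] rot [-0.0001 -0.0008  0.0002] w 0.024560063000943162 F [ 0.0702 -0.5172 -0.0871]
```

In the tool's units: 0.002 m / 0.6 = 0.0033, 0.001 m / 0.6 = 0.0017.

>>> shift_gripper(
  segments=[0, 0, 0.0017, 0, 0, 0, 0.015, 0, 0, 0.0033, 0, 0, 0, 0.015, 0, 0, 0.0033, 0, 0, 0, 0.015],
)

```text
time: 5.18
ee_pos: [0.5698, 0.0352, 0.0306]
orientation: [[0.091, -0.996, 0.001], [-0.996, -0.091, -0.001], [0.001, -0.001, -1.0]]
force: [-4.8, -0.1, 10.7]
grip_width: 0.0242
gripper_force: 60.2
```

```bash
python3 go.py .5705 .037 .031 -84.8
```

```text
5.175 [0.5698 0.0352 0.0306] shift [-0.0017 -0.0009 -0.0004] rot [-0.001  -0.0012  0.0008] w 0.02424259627476016 F [-4.7627 -0.1031 10.6763]
```

In the tool's units: -0.15 m / 0.6 = -0.25, -0.1 m / 0.6 = -0.1667.

>>> shift_gripper(
  segments=[0, 0, -0.0025, 0, 0, 0, 0.015, 0, 0, -0.0025, 0, 0, 0, 0.06, 0, 0, -0.0025, 0, 0, 0, 0.06, 0, 0, -0.0025, 0, 0, 0, 0.06, 0, 0, -0.0833, 0, 0, 0, 0.06, 0, 0, -0.1667, 0, 0, 0, 0.06, 0, 0, -0.25, 0, 0, 0, 0.06, 0, 0, -0.25, 0, 0, 0, 0.06],
)

```text
time: 6.18
ee_pos: [0.5722, 0.0357, 0.1839]
orientation: [[0.091, -0.996, 0.01], [-0.996, -0.091, 0.001], [-0.0, -0.01, -1.0]]
force: [0.8, 0.2, -0.2]
grip_width: 0.06
gripper_force: 0.0
```

```bash
python3 - <<'E'
from h import *
P=manip.camera_params('wrist');I=manip.get_image('wrist');T=manip.get_image('top')
cv2.imwrite('pics/c3.png',np.hstack([cv2.resize(I[0:400,150:550],(400,400)),cv2.resize(T[150:250,340:440+40],(560,400))[:,:400]]))
E
python3 go.py .4136 .3685 .11 -92
```

```text
6.275 [0.5696 0.0356 0.1791] shift [-0.3457  0.1252  0.069 ] rot [-0.0008  0.      0.1258] w 0.05978360370655658 F [ 0.0963  0.1795 -1.0198]
```

View pics/c3.png

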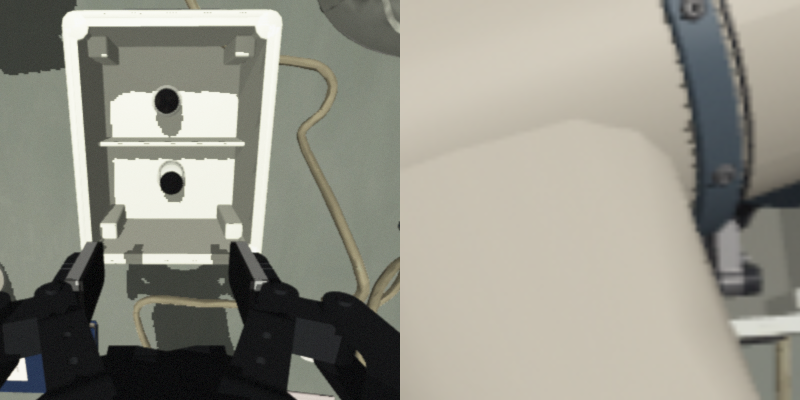

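Vial_a stands upright in the +y bay at crop (171,182), and vial_b is at (167,100) beyond the partition. Next is the divider.

In the tool's units: -0.345 m / 0.6 = -0.575, -0.17 m / 0.6 = -0.2833, 0.126 rad / 4 = 0.0315.

>>> shift_gripper(
  segments=[-0.0833, 0.03, 0, 0, 0, 0.005, 0.06, -0.1833, 0.0667, 0, 0, 0, 0.0125, 0.06, -0.2833, 0.1033, 0, 0, 0, 0.02, 0.06, -0.3833, 0.1383, 0, 0, 0, 0.0275, 0.06, -0.4833, 0.175, 0, 0, 0, 0.0315, 0.06, -0.575, 0.2083, 0.0167, 0, 0, 0.0315, 0.06, -0.575, 0.2083, 0.0167, 0, 0, 0.0315, 0.06, -0.575, 0.2083, 0.0167, 0, 0, 0.0315, 0.06],
)

```text
time: 7.28
ee_pos: [0.4133, 0.3671, 0.1674]
orientation: [[-0.034, -0.999, -0.001], [-0.999, 0.034, -0.003], [0.003, 0.001, -1.0]]
force: [-0.3, -1.1, 0.6]
grip_width: 0.0599
gripper_force: 0.0
```

```bash
python3 - <<'E'
from h import *
P=manip.camera_params('wrist');I=manip.get_image('wrist');cv2.imwrite('pics/w4.png',I)
g=I.max(2)
for br,a in((0,300),(1,2000)):
  m=((g>165) if br else (g<60)).astype(np.uint8)*255
  for c in blobs(m,(0,0,640,400),a)[:5]:
    M=cv2.moments(c);u=(M['m10']/M['m00'],M['m01']/M['m00']);print(br,M['m00'],cv2.boundingRect(c),u,cv2.minAreaRect(c),cv2.approxPolyDP(cv2.convexHull(c),5,True)[:,0].tolist())
E
```

```text
0 43910.0 (4, 242, 625, 158) (316.0986032035223, 349.29150914749863) ((316.0, 320.5), (157.0, 624.0), 90.0) [[628, 399], [4, 399], [126, 297], [248, 242], [384, 242], [504, 297]]
0 599.5 (311, 146, 12, 72) (316.84375868779534, 181.68306922435363) ((316.5, 181.5), (11.0, 71.0), 0.0) [[316, 146], [322, 150], [320, 217], [311, 209]]
0 321.0 (50, 35, 36, 109) (67.79906542056075, 88.77622014537901) ((67.70381927490234, 88.7929916381836), (112.64079284667969, 5.07899284362793), 73.61045837402344) [[51, 35], [83, 143]]
1 27178.5 (497, 18, 143, 326) (569.656812063457, 192.8793592974839) ((568.0, 180.5), (325.0, 142.0), 90.0) [[543, 18], [563, 18], [620, 38], [636, 57], [639, 324], [567, 343], [497, 291], [534, 36]]
1 19973.0 (230, 116, 174, 123) (316.32045761778403, 176.12375039636842) ((316.5, 177.0), (122.0, 173.0), 90.0) [[403, 117], [393, 238], [238, 236], [230, 117]]
1 5566.0 (439, 21, 81, 88) (479.4892502096059, 64.49682596718169) ((480.245849609375, 64.44099426269531), (73.86254119873047, 86.54246520996094), 76.50426483154297) [[512, 22], [517, 90], [447, 106], [441, 39]]
1 2489.0 (85, 165, 86, 58) (139.7886031873577, 193.60546404178385) ((130.63150024414062, 191.73348999023438), (80.41744995117188, 54.04038619995117), 14.281094551086426) [[170, 194], [166, 210], [143, 222], [85, 208], [128, 165], [158, 174]]
1 2460.5 (320, 0, 73, 44) (355.30075187969925, 18.315586262954685) ((356.0, 21.5), (43.0, 72.0), 90.0) [[392, 0], [384, 27], [358, 43], [334, 36], [320, 11], [320, 0]]
```

View pics/w4.png

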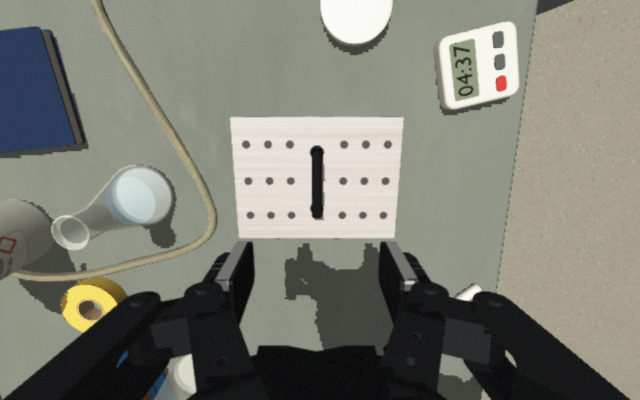

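The wrist view shows the plate corners at (230,117), (403,117), (393,238) and (238,236), and the handle from (317,148) to (316,216).

```bash
python3 - <<'E'
from h import *
P=manip.camera_params('wrist');Q=manip.camera_params('top')
w=[(230,116.5),(403,116.5),(394,238),(238,237)];t=[(269,240),(264,312),(210,310),(216,238)]
for a,b in zip(w,t): print('tri',*tri(P,a,Q,b))
c=np.array([plane(P,a,.004) for a in w]);print(c,c.mean(0));e=c[0]+c[3]-c[1]-c[2];print('yaw',np.arctan2(e[1],e[0]))
a,b=plane(P,(317.5,148),.024),plane(P,(316,216),.024);print('bar',a,b,(a+b)/2,'yaw',np.arctan2((b-a)[1],(b-a)[0]))
print('bartri',tri(P,(316.8,181.7),Q,(238.5,274.4)))
E
python3 go.py .414 .368 .008 -92.2
```

```text
tri [0.4915 0.3042 0.0118] 0.001541991551115172
tri [0.331  0.3108 0.0025] 5.131960930628853e-05
tri [0.3379 0.4279 0.0171] 0.0022455634117345036
tri [0.4948 0.4221 0.0181] 0.0010043235253828604
[[0.4938 0.3052 0.004 ]
 [0.3314 0.3108 0.004 ]
 [0.3356 0.4345 0.004 ]
 [0.4991 0.4278 0.004 ]] [0.415  0.3695 0.004 ]
yaw -0.03791462003146732
bar [0.4127 0.3348 0.024 ] [0.4163 0.3999 0.024 ] [0.4145 0.3673 0.024 ] yaw 1.5154942126812463
bartri (array([0.4141, 0.3693, 0.0117]), np.float64(0.0008457182231003167))
7.325 [0.4138 0.3667 0.168 ] shift [-0.0017 -0.0002  0.16  ] rot [ 0.0005 -0.0023  0.0031] w 0.059759981201695386 F [ 0.6381 -0.5583 -0.0967]
```

In the tool's units: 0.159 m / 0.6 = 0.265, 0.156 m / 0.6 = 0.26, 0.003 rad / 4 = 0.0008.

>>> shift_gripper(
  segments=[-0.0025, -0.0012, 0.1, 0, -0.0005, 0.0008, 0.05, -0.0025, -0.0012, 0.1833, 0, -0.0005, 0.0008, 0.045, -0.0025, -0.0012, 0.2417, 0, -0.0005, 0.0008, 0.04, -0.0025, -0.0012, 0.26, 0, -0.0005, 0.0008, 0.04, -0.0025, -0.0012, 0.265, 0, -0.0005, 0.0008, 0.04, -0.0025, -0.0012, 0.265, 0, -0.0005, 0.0008, 0.04],
)

```text
time: 8.07
ee_pos: [0.4155, 0.3696, 0.0112]
orientation: [[-0.038, -0.999, 0.002], [-0.999, 0.038, 0.003], [-0.003, -0.002, -1.0]]
force: [0.4, 0.2, 0.0]
grip_width: 0.04
gripper_force: 0.0
```

```bash
python3 go.py .4147 .368 .008 -92.2
```

```text
8.075 [0.4155 0.3696 0.0112] shift [0.0016 0.0008 0.0032] rot [-0.0019  0.0034  0.0001] w 0.040040570459029964 F [0.4264 0.1509 0.0033]
```

In the tool's units: 0.0025 m / 0.6 = 0.0042, 0.001 m / 0.6 = 0.0017, 0.003 rad / 4 = 0.0008.

>>> shift_gripper(
  segments=[0.0017, 0.0013, 0.0042, -0.0005, 0.0008, 0, 0.04, 0.0017, 0.0013, 0.0042, -0.0005, 0.0008, 0, 0.0, 0.0017, 0.0013, 0.0042, -0.0005, 0.0008, 0, 0.0, 0.0017, 0.0013, 0.0042, -0.0005, 0.0008, 0, 0.0, 0.0017, 0.0013, 0.0042, -0.0005, 0.0008, 0, 0.0],
)

```text
time: 8.7
ee_pos: [0.4139, 0.3683, 0.0078]
orientation: [[-0.038, -0.999, -0.001], [-0.999, 0.038, -0.001], [0.001, 0.001, -1.0]]
force: [-2.6, -0.5, 6.0]
grip_width: 0.0082
gripper_force: 59.9
```

```bash
python3 go.py .4147 .368 .2 -92.2
```

```text
8.7 [0.4139 0.3683 0.0078] shift [ 0.0005 -0.0006 -0.1922] rot [ 0.0011 -0.0011  0.0007] w 0.008206632274057712 F [-2.5941 -0.5311  5.9573]
```

In the tool's units: -0.2 m / 0.6 = -0.3333, -0.18 m / 0.6 = -0.3.

>>> shift_gripper(
  segments=[0, 0, -0.0167, 0, 0, 0, 0, 0, 0, -0.0667, 0, 0, 0, 0, 0, 0, -0.1333, 0, 0, 0, 0, 0, 0, -0.2167, 0, 0, 0, 0, 0, 0, -0.3, 0, 0, 0, 0, 0, 0, -0.3333, 0, 0, 0, 0, 0, 0, -0.3333, 0, 0, 0, 0],
)

```text
time: 9.57
ee_pos: [0.4144, 0.3689, 0.2087]
orientation: [[-0.038, -0.999, -0.0], [-0.999, 0.038, 0.001], [-0.001, 0.0, -1.0]]
force: [-0.3, 0.1, -2.7]
grip_width: 0.0081
gripper_force: 59.0
```

```bash
python3 - <<'E'
from h import *
o=manip.get_obs();P=manip.camera_params('wrist');I=manip.get_image('wrist');cv2.imwrite('pics/w5.png',I)
m=(I.max(2)>150).astype(np.uint8)*255
for c in blobs(m,(100,20,560,400),8000)[:3]: print(cv2.contourArea(c),cv2.approxPolyDP(cv2.convexHull(c),6,True)[:,0].tolist())
print(o['ee_pos'])
E
python3 go.py .5737 0 .20 5.35
```

```text
47535.0 [[495, 130], [466, 311], [166, 311], [100, 258], [138, 129]]
19755.0 [[521, 20], [559, 21], [559, 349], [552, 351], [475, 315], [510, 27]]
[0.4144 0.3689 0.2087]
9.625 [0.4137 0.3682 0.2069] shift [ 0.3619 -0.1739  0.0069] rot [ 0.003   0.001  -1.7024] w 0.008255466420570777 F [-1.045  -0.7567 -2.781 ]
```

View pics/w5.png

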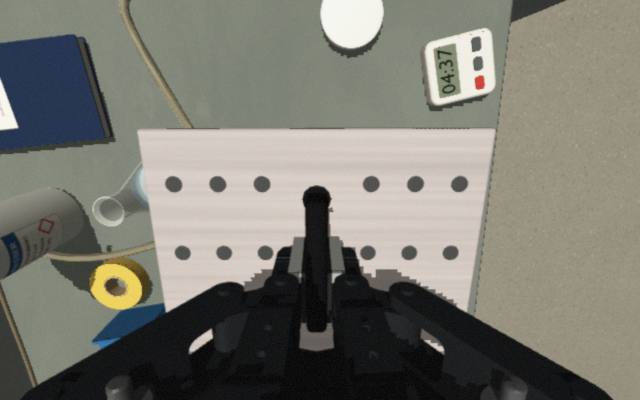

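The plate hangs level from the fingers, with its near edge corners at (138,129) and (495,129). I'll compute its offset in the hand.

```bash
python3 - <<'E'
from h import *
o=manip.get_obs();P=manip.camera_params('wrist');R=np.array(o['orientation']);p=np.array(o['ee_pos'])
for dz in(-.0038,-.006):
    a,b=[R.T@(plane(P,u,p[2]+dz)-p) for u in((137.5,129.3),(495.5,129.5))];print(a,b,(a+b)/2,np.linalg.norm(a-b),'slope',np.arctan2((b-a)[0],(b-a)[1]))
P2=R.T@np.array(P['extrinsics'])[:3,:3];print(P2)
E
```

```text
[ 0.0597 -0.0824  0.0037] [0.0597 0.0804 0.0041] [ 0.0597 -0.001   0.0039] 0.1627343948990991 slope 0.00016947631461594766
[ 0.0595 -0.0836  0.0059] [0.0595 0.0816 0.0063] [ 0.0595 -0.001   0.0061] 0.16517096023253366 slope 0.0001694763146156775
[[ 0.0009 -0.9586 -0.2846]
 [ 1.      0.001  -0.0004]
 [ 0.0007 -0.2846  0.9586]]
```

In the tool's units: 0.345 m / 0.6 = 0.575, 0.23 m / 0.6 = 0.3833, -1.4 rad / 4 = -0.35.

>>> shift_gripper(
  segments=[0.05, -0.0233, 0, 0, 0, -0.04, 0, 0.1333, -0.0583, 0, 0, 0, -0.085, 0, 0.2167, -0.1, 0, 0, 0, -0.13, 0, 0.3, -0.1417, 0, 0, 0, -0.175, 0, 0.3833, -0.1833, 0, 0, 0, -0.22, 0, 0.4667, -0.225, 0, 0, 0, -0.265, 0, 0.5333, -0.2583, 0, 0, 0, -0.31, 0, 0.575, -0.2783, 0, 0, 0, -0.35, 0],
)

```text
time: 10.62
ee_pos: [0.5674, 0.0149, 0.205]
orientation: [[0.978, -0.208, -0.006], [-0.208, -0.978, -0.002], [-0.006, 0.004, -1.0]]
force: [-0.0, 0.5, -0.8]
grip_width: 0.0088
gripper_force: 58.9
```

```bash
python3 go.py .575 -.0005 .20 5.35
```

```text
10.625 [0.5674 0.0149 0.205 ] shift [0.0107 0.0134 0.005 ] rot [ 0.0028  0.006  -0.3027] w 0.008767148089571122 F [-0.022   0.5238 -0.8453]
```

In the tool's units: 0.0134 m / 0.6 = 0.0223, 0.0107 m / 0.6 = 0.0178, -0.3027 rad / 4 = -0.0757.

>>> shift_gripper(
  segments=[0.0083, 0.0117, 0.0083, 0.0008, 0.0015, -0.0375, 0, 0.0178, 0.0223, 0.0083, 0.0008, 0.0015, -0.0757, 0, 0.0178, 0.0223, 0.0083, 0.0008, 0.0015, -0.0757, 0, 0.0178, 0.0223, 0.0083, 0.0008, 0.0015, -0.0757, 0],
)

```text
time: 11.12
ee_pos: [0.5749, 0.0021, 0.2015]
orientation: [[0.996, 0.086, 0.002], [0.086, -0.996, 0.001], [0.002, -0.001, -1.0]]
force: [0.2, -0.5, -1.9]
grip_width: 0.0086
gripper_force: 58.9
```

```bash
python3 go.py .575 -.0005 .20 5.35; python3 - <<'E'
from h import *
I=manip.get_image('wrist');cv2.imwrite('pics/w6.png',I)
E
```

```text
11.125 [0.5749 0.0021 0.2015] shift [-0.0001  0.0026  0.0015] rot [-0.0006 -0.0025 -0.0069] w 0.008555026217462179 F [ 0.1574 -0.5479 -1.9485]
```

View pics/w6.png

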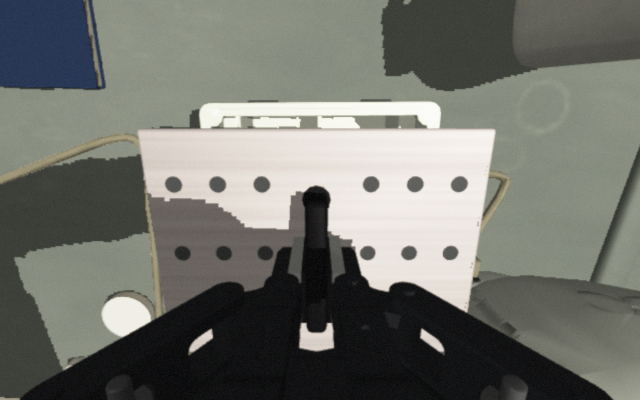

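The plate edge at row 129 hides most of the box. The far rim edge runs from about (200,104) to (440,103).

```bash
python3 - <<'E'
from h import *
o=manip.get_obs();P=manip.camera_params('wrist');p=np.array(o['ee_pos']);I=cv2.imread('pics/w6.png')
m=(I.min(2)>170)
for r in(112,116): x=np.where(m[r,180:470])[0]+180;print(r,x.min(),x.max())
for c in(250,310,380): y=np.where(m[90:128,c])[0]+90;print(c,y.min())
L=[np.where(m[r,120:250])[0].min()+120 for r in(140,150)];print(L)
yaw=.094;X=np.array([np.cos(yaw),np.sin(yaw)]);Y=np.array([-X[1],X[0]]);c0=np.array([.5737,0])
f=lambda q:(np.dot(q[:2]-c0,X),np.dot(q[:2]-c0,Y))
print('rim in box frame',[f(plane(P,u,.092)) for u in((200,108),(440,108),(260,103),(380,103))])
print('plate',[f(plane(P,u,p[2]-.0038)) for u in((138,129.3),(495,129.5))],'tcp',f(p))
E
```

```text
112 200 440
116 200 440
250 103
310 102
380 102
[np.int64(139), np.int64(141)]
rim in box frame [(np.float64(0.07141793732343683), np.float64(0.09128471004375945)), (np.float64(0.07035324761403058), np.float64(-0.09316520224545)), (np.float64(0.07483973506303715), np.float64(0.044946021197178734)), (np.float64(0.07430848393629744), np.float64(-0.046887696083959055))]
plate [(np.float64(0.06359372447041121), np.float64(0.08301758148645647)), (np.float64(0.06257619081429201), np.float64(-0.07935108561152343))] tcp (np.float64(0.0015758616726408708), np.float64(0.002061433501247595))
```

Units first: shifts go in shares of 0.6 m and turns go in shares of 4 rad. So 0.085 m / 0.6 = 0.1417, 0.0027 m / 0.6 = 0.0045, -0.002 rad / 4 = -0.0005.

>>> shift_gripper(
  segments=[0, 0.0045, 0.05, 0, -0.0005, -0.0005, 0, 0, 0.0045, 0.1, 0, -0.0005, -0.0005, 0, 0, 0.0045, 0.1333, 0, -0.0005, -0.0005, 0, 0, 0.0045, 0.1417, 0, -0.0005, -0.0005, 0, 0, 0.0045, 0.1417, 0, -0.0005, -0.0005, 0],
)

```text
time: 11.8
ee_pos: [0.5763, -0.0006, 0.118]
orientation: [[0.996, 0.091, 0.003], [0.091, -0.996, 0.001], [0.003, -0.0, -1.0]]
force: [-0.2, 0.2, -0.4]
grip_width: 0.0082
gripper_force: 58.9
```

```bash
python3 go.py .575 -.0007 .068 5.0; python3 - <<'E'
from h import *
o=manip.get_obs();P=manip.camera_params('wrist');p=np.array(o['ee_pos']);I=manip.get_image('wrist');cv2.imwrite('pics/w7.png',I)
E
```

```text
11.8 [ 0.5763 -0.0006  0.118 ] shift [-0.0014  0.      0.05  ] rot [-0.0004 -0.0029  0.0039] w 0.008249862299601902 F [-0.1792  0.163  -0.3702]
```

View pics/w7.png

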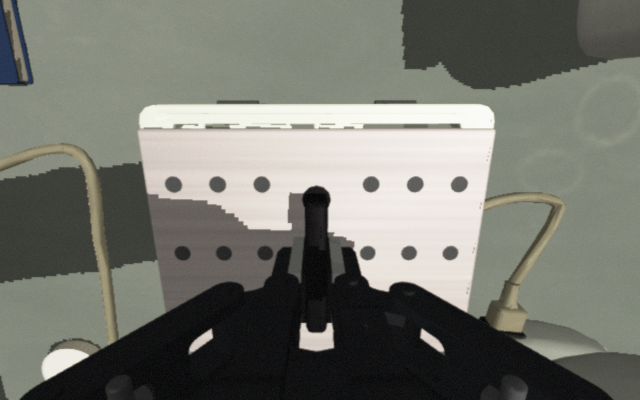

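```bash
python3 - <<'E'
from h import *
o=manip.get_obs();P=manip.camera_params('wrist');p=np.array(o['ee_pos']);R=np.array(o['orientation']);I=cv2.imread('pics/w7.png')
m=(I.min(2)>170)
A=[(c,np.where(m[90:126,c])[0].min()+90) for c in(180,200,280,320,430,450)];print(A)
for z in(.090,.094):print(z,[(R.T@(plane(P,u,z)-p))[:2] for u in A])
print('plate',[(R.T@(plane(P,u,p[2]-.0038)-p))[:2] for u in((138,129.3),(495,129.5))])
E
```

```text
[(180, np.int64(104)), (200, np.int64(104)), (280, np.int64(104)), (320, np.int64(104)), (430, np.int64(104)), (450, np.int64(104))]
0.09 [array([ 0.0724, -0.0711]), array([ 0.0724, -0.0607]), array([ 0.0724, -0.0191]), array([0.0724, 0.0017]), array([0.0725, 0.0589]), array([0.0725, 0.0693])]
0.094 [array([ 0.0724, -0.0695]), array([ 0.0724, -0.0593]), array([ 0.0725, -0.0187]), array([0.0725, 0.0016]), array([0.0725, 0.0575]), array([0.0725, 0.0677])]
plate [array([ 0.0615, -0.0814]), array([0.0615, 0.081 ])]
```

In the tool's units: 0.046 m / 0.6 = 0.0767, 0.044 m / 0.6 = 0.0733.

>>> shift_gripper(
  segments=[0, 0, 0.0167, 0, 0, 0, 0, 0, 0, 0.0333, 0, 0, 0, 0, 0, 0, 0.05, 0, 0, 0, 0, 0, 0, 0.0633, 0, 0, 0, 0, 0, 0, 0.0733, 0, 0, 0, 0, 0, 0, 0.0767, 0, 0, 0, 0, 0, 0, 0.0767, 0, 0, 0, 0],
)

```text
time: 12.72
ee_pos: [0.5763, -0.0007, 0.0716]
orientation: [[0.996, 0.091, 0.003], [0.091, -0.996, 0.001], [0.003, -0.001, -1.0]]
force: [0.2, -0.2, -1.3]
grip_width: 0.0083
gripper_force: 58.9
```

```bash
python3 go.py .575 -.0007 .068 5.0
```

```text
12.725 [ 0.5763 -0.0007  0.0716] shift [-0.0013 -0.0001  0.0036] rot [-0.0005 -0.0026  0.0042] w 0.00827433127225154 F [ 0.1793 -0.246  -1.3294]
```

In the box with no contact; lowering the last few mm.

In the tool's units: 0.004 m / 0.6 = 0.0067, 0.003 m / 0.6 = 0.005.

>>> shift_gripper(
  segments=[0, 0, 0.0017, 0, 0, 0, 0, 0, 0, 0.0033, 0, 0, 0, 0, 0, 0, 0.005, 0, 0, 0, 0, 0, 0, 0.0067, 0, 0, 0, 0, 0, 0, 0.0067, 0, 0, 0, 0],
)

```text
time: 13.35
ee_pos: [0.5763, -0.0007, 0.0679]
orientation: [[0.996, 0.091, 0.003], [0.091, -0.996, 0.001], [0.003, -0.001, -1.0]]
force: [-0.7, 0.1, 1.8]
grip_width: 0.0082
gripper_force: 59.3
```

In the tool's units: -0.13 m / 0.6 = -0.2167, -0.08 m / 0.6 = -0.1333.

>>> shift_gripper(
  segments=[0, 0, 0.0017, 0, 0, 0, 0, 0, 0, 0.0008, 0, 0, 0, 0.04, 0, 0, 0.0008, 0, 0, 0, 0.04, 0, 0, 0.0008, 0, 0, 0, 0.04, 0, 0, -0.05, 0, 0, 0, 0.04, 0, 0, -0.1333, 0, 0, 0, 0.05, 0, 0, -0.2167, 0, 0, 0, 0.085, 0, 0, -0.2167, 0, 0, 0, 0.085],
)

```text
time: 14.35
ee_pos: [0.5784, -0.0007, 0.2024]
orientation: [[0.996, 0.092, 0.012], [0.091, -0.996, 0.002], [0.012, -0.001, -1.0]]
force: [-0.1, 0.8, -1.0]
grip_width: 0.0831
gripper_force: 0.0
```

```bash
python3 - <<'E'
from h import *
o=manip.get_obs();P=manip.camera_params('wrist');I=manip.get_image('wrist');cv2.imwrite('pics/w8.png',I)
E
python3 go.py .3762 .2168 .12 -84.8
```

```text
14.4 [ 0.577  -0.0006  0.1995] shift [-0.1807 -0.2347  0.0786] rot [-0.0065 -0.0045  1.5714] w 0.08469579056171321 F [-0.2315  0.0329 -0.86  ]
```

View pics/w8.png

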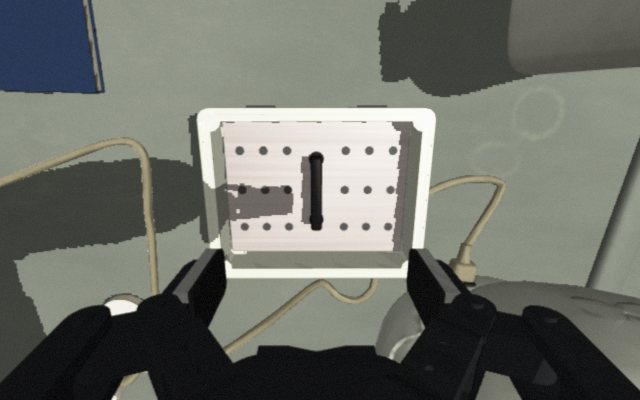

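The divider lies inside the box, with plate corners at about (222,121) to (400,250) and the handle centred at (316,190). That was my last picture: I've now viewed more than the ten allowed. From here I check with numbers only. Next is the dish.

In the tool's units: -0.2347 m / 0.6 = -0.3912, -0.228 m / 0.6 = -0.38, 1.42 rad / 4 = 0.355.

>>> shift_gripper(
  segments=[-0.0333, -0.0433, 0, 0, 0, 0.045, 0.085, -0.0833, -0.1083, 0, 0, 0, 0.09, 0.085, -0.1333, -0.1733, 0, 0, 0, 0.135, 0.085, -0.1833, -0.2383, 0, 0, 0, 0.18, 0.085, -0.2333, -0.3033, 0.0333, 0, 0, 0.225, 0.085, -0.2667, -0.3467, 0.0667, 0, 0, 0.27, 0.085, -0.2917, -0.38, 0.0833, 0, 0, 0.315, 0.085, -0.3012, -0.3912, 0.1, -0.0016, -0.0011, 0.355, 0.085],
)

```text
time: 15.4
ee_pos: [0.373, 0.2167, 0.1357]
orientation: [[0.236, -0.972, -0.006], [-0.972, -0.236, -0.003], [0.002, 0.007, -1.0]]
force: [0.7, -0.5, -0.3]
grip_width: 0.085
gripper_force: 0.0
```

```bash
python3 go.py .3762 .2168 .12 -84.8
```

```text
15.4 [0.373  0.2167 0.1357] shift [ 0.0006 -0.0032  0.0157] rot [ 0.0068 -0.0021  0.1475] w 0.08497901070261606 F [ 0.6857 -0.463  -0.3098]
```

In the tool's units: 0.0157 m / 0.6 = 0.0262, 0.01 m / 0.6 = 0.0167, 0.1475 rad / 4 = 0.0369.

>>> shift_gripper(
  segments=[0.001, -0.0053, 0.0167, 0.0017, -0.0005, 0.0369, 0.085, 0.001, -0.0053, 0.0262, 0.0017, -0.0005, 0.0369, 0.085, 0.001, -0.0053, 0.0262, 0.0017, -0.0005, 0.0369, 0.085, 0.001, -0.0053, 0.0262, 0.0017, -0.0005, 0.0369, 0.085],
)

```text
time: 15.9
ee_pos: [0.378, 0.2166, 0.1217]
orientation: [[0.096, -0.995, 0.002], [-0.995, -0.096, 0.002], [-0.001, -0.002, -1.0]]
force: [0.6, -0.1, -0.2]
grip_width: 0.085
gripper_force: 0.0
```

```bash
python3 - <<'E'
from h import *
P=manip.camera_params('wrist');I=manip.get_image('wrist');cv2.imwrite('pics/w9.png',I)
m=(I.max(2)>190).astype(np.uint8)*255
for c in blobs(m,(150,80,480,330),1500)[:3]:
    (u,r)=cv2.minEnclosingCircle(c);e=cv2.fitEllipse(c);print(cv2.contourArea(c),u,r,e,plane(P,e[0],.014),cv2.boundingRect(c))
    x,y,w,h=cv2.boundingRect(c);print('diam',plane(P,(x,y+h/2),.014)-plane(P,(x+w,y+h/2),.014))
    print(tri(P,e[0],manip.camera_params('top'),(306.1,291.8)))
E
python3 go.py .3762 .2168 .0 -84.8
```

```text
3844.5 (319.75, 194.5) 36.336204528808594 ((319.675537109375, 194.20106506347656), (68.1732177734375, 71.84786987304688), 87.81580352783203) [0.3765 0.2176 0.014 ] (284, 160, 73, 69)
diam [0.0598 0.0059 0.    ]
(array([0.3765, 0.2169, 0.0164]), np.float64(0.0002427003565587472))
1919.5 (437.5171203613281, 258.112060546875) 43.47020721435547 ((438.2686767578125, 256.2034912109375), (60.69595718383789, 77.7570571899414), 88.41996765136719) [0.2679 0.2636 0.014 ] (398, 228, 76, 60)
diam [0.066  0.0065 0.    ]
(array([0.3688, 0.1988, 0.1848]), np.float64(0.0521821279550098))
15.95 [0.3781 0.2166 0.1218] shift [-0.0001  0.0021  0.1218] rot [-0.0024  0.0015  0.0049] w 0.08549042194212184 F [-0.3283  0.3376 -0.182 ]
```

In the tool's units: 0.1185 m / 0.6 = 0.1975, 0.05 m / 0.6 = 0.0833, -0.002 rad / 4 = -0.0005.

>>> shift_gripper(
  segments=[-0.0008, 0.003, 0.0833, -0.0005, 0.0004, 0.0013, 0.085, -0.0008, 0.003, 0.15, -0.0005, 0.0004, 0.0013, 0.085, -0.0008, 0.003, 0.1833, -0.0005, 0.0004, 0.0013, 0.085, -0.0008, 0.003, 0.1967, -0.0005, 0.0004, 0.0013, 0.085, -0.0008, 0.003, 0.1975, -0.0005, 0.0004, 0.0013, 0.075, -0.0008, 0.003, 0.1975, -0.0005, 0.0004, 0.0013, 0.065],
)

```text
time: 16.7
ee_pos: [0.3769, 0.2178, 0.004]
orientation: [[0.09, -0.996, 0.002], [-0.996, -0.09, 0.001], [-0.001, -0.002, -1.0]]
force: [0.6, 0.2, -0.9]
grip_width: 0.0648
gripper_force: 0.0
```

```bash
python3 go.py .3764 .2172 .001 -84.8
```

```text
16.7 [0.3769 0.2178 0.004 ] shift [0.0005 0.0006 0.003 ] rot [-0.0016  0.0011 -0.0008] w 0.06476157968109264 F [ 0.5916  0.2036 -0.8946]
```

In the tool's units: 0.003 m / 0.6 = 0.005, 0.0005 m / 0.6 = 0.0008.

>>> shift_gripper(
  segments=[0.0008, 0.0007, 0.005, 0, 0, 0, 0.06, 0.0008, 0.0007, 0.005, 0, 0, 0, 0.045, 0.0008, 0.0007, 0.005, 0, 0, 0, 0.045, 0.0008, 0.0007, 0.005, 0, 0, 0, 0.045],
)

```text
time: 17.2
ee_pos: [0.3771, 0.2177, 0.0023]
orientation: [[0.09, -0.996, 0.003], [-0.996, -0.09, 0.002], [-0.002, -0.003, -1.0]]
force: [-3.8, -1.5, 17.5]
grip_width: 0.0559
gripper_force: 59.8
```

```bash
python3 go.py .5697 .043 .17 -84.8
```

```text
17.2 [0.3771 0.2177 0.0023] shift [ 0.191  -0.1766 -0.1675] rot [-0.0034  0.0021 -0.0004] w 0.055892989580748585 F [-3.7505 -1.5478 17.5235]
```

In the tool's units: -0.168 m / 0.6 = -0.28, -0.16 m / 0.6 = -0.2667.

>>> shift_gripper(
  segments=[0, 0, -0.0167, 0, 0, 0, 0.045, 0, 0, -0.0667, 0, 0, 0, 0.045, 0, 0, -0.1333, 0, 0, 0, 0.045, 0, 0, -0.2, 0, 0, 0, 0.045, 0, 0, -0.2667, 0, 0, 0, 0.045, 0, 0, -0.28, 0, 0, 0, 0.045, 0, 0, -0.28, 0, 0, 0, 0.045],
)

```text
time: 18.08
ee_pos: [0.3758, 0.2167, 0.1682]
orientation: [[0.089, -0.996, 0.0], [-0.996, -0.089, 0.001], [-0.001, -0.0, -1.0]]
force: [0.2, -0.1, -1.3]
grip_width: 0.0556
gripper_force: 63.4
```

```bash
python3 - <<'E'
from h import *
o=manip.get_obs();P=manip.camera_params('wrist');I=manip.get_image('wrist');cv2.imwrite('pics/w10.png',I);p=np.array(o['ee_pos']);R=np.array(o['orientation'])
m=(I.max(2)>190).astype(np.uint8)*255
for c in blobs(m,(180,150,470,399),800)[:3]: print(cv2.contourArea(c),cv2.boundingRect(c),cv2.minAreaRect(c)); x,y,w,h=cv2.boundingRect(c); print('left/right/top in tool',[(R.T@(plane(P,u,p[2]+.012)-p))[:2] for u in((x,y+h/2),(x+w,y+h/2),(x+w/2,y))])
E
python3 go.py .5697 .043 .17 -84.8
```

```text
11222.0 (256, 206, 121, 115) ((316.0, 263.0), (114.0, 120.0), 90.0)
left/right/top in tool [array([ 0.0006, -0.0289]), array([0.0007, 0.0268]), array([ 0.0285, -0.0011])]
2154.5 (385, 209, 65, 58) ((417.0, 237.5), (64.0, 57.0), 0.0)
left/right/top in tool [array([0.0134, 0.0296]), array([0.0135, 0.0587]), array([0.0272, 0.0429])]
18.125 [0.3754 0.2163 0.1673] shift [ 0.19   -0.1781 -0.0028] rot [ 0.0011 -0.0005 -0.0013] w 0.05548594854407562 F [ 0.3938  0.4258 -1.6204]
```

In the tool's units: 0.19 m / 0.6 = 0.3167, 0.18 m / 0.6 = 0.3.

>>> shift_gripper(
  segments=[0.05, -0.05, 0, 0, 0, 0, 0.045, 0.1167, -0.11, 0, 0, 0, 0, 0.045, 0.1833, -0.1733, 0, 0, 0, 0, 0.045, 0.25, -0.2333, 0, 0, 0, 0, 0.045, 0.3, -0.2833, 0, 0, 0, 0, 0.045, 0.3167, -0.299, 0, 0, 0, 0, 0.045, 0.3167, -0.299, 0, 0, 0, 0, 0.045, 0.3167, -0.299, 0, 0, 0, 0, 0.045],
)

```text
time: 19.12
ee_pos: [0.5707, 0.0442, 0.1677]
orientation: [[0.09, -0.996, -0.001], [-0.996, -0.09, -0.0], [0.0, 0.001, -1.0]]
force: [0.1, 0.4, -1.0]
grip_width: 0.0554
gripper_force: 63.5
```

```bash
python3 - <<'E'
from h import *
# check rim/handle relative to hand, numbers only
o=manip.get_obs();P=manip.camera_params('wrist');I=manip.get_image('wrist');cv2.imwrite('pics/w11.png',I)
g=I.max(2)
m=(g<60).astype(np.uint8)*255
for c in blobs(m,(200,40,430,250),200)[:4]:
    M=cv2.moments(c);u=(M['m10']/M['m00'],M['m01']/M['m00']);print('dark',M['m00'],cv2.boundingRect(c),plane(P,u,.084))
E
python3 go.py .571 .0433 .069 -84.8
```

```text
dark 1231.5 (271, 131, 91, 18) [ 0.5763 -0.0008  0.084 ]
19.175 [0.5708 0.0443 0.168 ] shift [ 0.001  -0.0001  0.099 ] rot [ 0.0003 -0.      0.0001] w 0.05555041122929546 F [-0.0317 -0.3061 -0.0479]
```

In the tool's units: 0.094 m / 0.6 = 0.1567, 0.09 m / 0.6 = 0.15.

>>> shift_gripper(
  segments=[0.0008, 0, 0.05, 0, 0, 0, 0.045, 0.0008, 0, 0.1, 0, 0, 0, 0.045, 0.0008, 0, 0.1333, 0, 0, 0, 0.045, 0.0008, 0, 0.15, 0, 0, 0, 0.045, 0.0008, 0, 0.1567, 0, 0, 0, 0.045, 0.0008, 0, 0.1567, 0, 0, 0, 0.045, 0.0008, 0, 0.1567, 0, 0, 0, 0.045],
)

```text
time: 20.05
ee_pos: [0.5722, 0.0431, 0.075]
orientation: [[0.09, -0.996, 0.002], [-0.996, -0.09, 0.0], [-0.0, -0.002, -1.0]]
force: [-0.1, -0.7, 0.6]
grip_width: 0.0556
gripper_force: 63.5
```

>>> shift_gripper(
  segments=[0, 0, 0.0033, 0, 0, 0, 0.045, 0, 0, 0.0067, 0, 0, 0, 0.045, 0, 0, 0.0067, 0, 0, 0, 0.045],
)

```text
time: 20.42
ee_pos: [0.5715, 0.0429, 0.0699]
orientation: [[0.089, -0.996, -0.0], [-0.996, -0.089, -0.0], [0.0, 0.0, -1.0]]
force: [0.9, 0.4, -1.3]
grip_width: 0.0553
gripper_force: 63.5
```

In the tool's units: 0.0025 m / 0.6 = 0.0042, 0.002 m / 0.6 = 0.0033.

>>> shift_gripper(
  segments=[0, 0, 0.0017, 0, 0, 0, 0.045, 0, 0, 0.0033, 0, 0, 0, 0.045, 0, 0, 0.0042, 0, 0, 0, 0.045, 0, 0, 0.0042, 0, 0, 0, 0.045],
)

```text
time: 20.92
ee_pos: [0.5716, 0.0429, 0.0675]
orientation: [[0.09, -0.996, 0.0], [-0.996, -0.09, -0.0], [0.0, 0.0, -1.0]]
force: [-0.0, -1.0, 0.3]
grip_width: 0.0556
gripper_force: 63.5
```

In the tool's units: 0.0015 m / 0.6 = 0.0025, 0.001 m / 0.6 = 0.0017.

>>> shift_gripper(
  segments=[0, 0, 0.0017, 0, 0, 0, 0.045, 0, 0, 0.0025, 0, 0, 0, 0.045, 0, 0, 0.0025, 0, 0, 0, 0.045],
)

```text
time: 21.3
ee_pos: [0.5718, 0.0429, 0.0666]
orientation: [[0.09, -0.996, 0.001], [-0.996, -0.09, -0.0], [0.0, -0.001, -1.0]]
force: [-2.4, 0.4, 5.3]
grip_width: 0.0557
gripper_force: 64.1
```

Contact. I release gently and lift away.

In the tool's units: -0.12 m / 0.6 = -0.2, -0.08 m / 0.6 = -0.1333.

>>> shift_gripper(
  segments=[0, 0, -0.0008, 0, 0, 0, 0.06, 0, 0, -0.0017, 0, 0, 0, 0.07, 0, 0, -0.0017, 0, 0, 0, 0.07, 0, 0, -0.0017, 0, 0, 0, 0.07, 0, 0, -0.05, 0, 0, 0, 0.07, 0, 0, -0.1333, 0, 0, 0, 0.07, 0, 0, -0.2, 0, 0, 0, 0.07, 0, 0, -0.2, 0, 0, 0, 0.07],
)

```text
time: 22.3
ee_pos: [0.5737, 0.0433, 0.1901]
orientation: [[0.09, -0.996, 0.008], [-0.996, -0.09, 0.001], [-0.001, -0.008, -1.0]]
force: [0.2, 0.2, -0.5]
grip_width: 0.0702
gripper_force: 0.0
```

```bash
python3 - <<'E'
from h import *
P=manip.camera_params('wrist');I=manip.get_image('wrist');cv2.imwrite('pics/w12.png',I)
hsv=cv2.cvtColor(I,cv2.COLOR_BGR2HSV);g=I.max(2)
m=(g<60).astype(np.uint8)*255
for c in blobs(m,(200,40,430,250),200)[:3]:
    r=cv2.minAreaRect(c);M=cv2.moments(c);u=(M['m10']/M['m00'],M['m01']/M['m00']);print('dark',r,plane(P,u,.084))
e=cv2.HoughCircles(cv2.medianBlur(cv2.cvtColor(I,cv2.COLOR_BGR2GRAY),3),cv2.HOUGH_GRADIENT,1.5,60,param1=80,param2=30,minRadius=30,maxRadius=60)
for a in ([] if e is None else e[0][:6]):
    q=plane(P,a[:2],.078);print(a,q,'diam',2*np.linalg.norm(q-plane(P,(a[0]+a[2],a[1]),.078)))
E
```

```text
dark ((320.5, 137.5), (15.0, 81.0), 90.0) [ 0.5762 -0.0009  0.084 ]
[320.25 191.25  34.05] [0.5725 0.043  0.078 ] diam 0.05678191067995342
[446.25  89.25  32.55] [ 0.4848 -0.0461  0.078 ] diam 0.04925276350810498
[501.75 240.75  55.8 ] [0.4109 0.0729 0.078 ] diam 0.0964638476114439
[152.25 230.25  59.1 ] [0.7147 0.0917 0.078 ] diam 0.10320148416380484
[351.75 311.25  59.1 ] [0.532  0.1568 0.078 ] diam 0.11066211218285271
[440.25 210.75  52.5 ] [0.4696 0.0506 0.078 ] diam 0.08851811664603798
```

The dish is at (0.5725, 0.043) and reads 57 mm across at the expected height, so it is flat on the plate. The handle has not moved and the arm is clear.

```bash
python3 -c "
from workcell import manip
print(manip.close_job())"
```

```text
the job is handed in; nothing more can be done
None
```

The box is packed and handed in at about 22 s: vial_a stands in the empty bay, the divider is on the posts and the dish lies beside the handle, but no verdict came back, and I viewed 12 pictures instead of the 10 allowed.

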